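# Fit the grating disc on the vegetable cutter and hold it down

### The job

Lift the steel drive spindle out of the wooden stand, set it upright, foot down, into the hole in the middle of the vegetable cutter until its collar sits down, and let go of it. Then lift the grating disc by its hub, fit it over the spindle until it drops on, and press it down until the sprung ring under it is fully down. Finish while still holding the disc pressed down, the hand on nothing but the disc, and leave the other things where they stand.

Things in the scene. Friction and masses are not known exactly. Their poses are not given: they have to be found in the camera images.
- base: vegetable cutter, fixed: round metal drum, 150 mm diameter, 40 mm high; grey motor housing (62 x 120, 38 high, its black knob up to 48) on its +x side, reaching 119 mm from the axis. Origin: on the drum's axis at the worktop; z up. A flat sprung ring (inner diameter 32, outer 90, 4 thick) surrounds the hole, its top 52 mm above the worktop when free, 44 when fully down
- base_hole (a point): centre of the hole's mouth in the drum's top, 40 mm above the worktop; z up. The hole is round, 14.5 mm in diameter, 32 mm deep: the spindle rests on its collar. The sprung ring round it leaves a well 32 mm wide and 12 mm deep, too narrow for the fingers: grip the spindle high
- seat (a joint): travel of the sprung ring, m: 0 up (free), 0.008 fully down. Starts to move at about 4 N and takes about 9 N fully down, where it meets a hard stop; the disc's own weight does not press it down
- stand: wooden block 75 x 75 x 34 mm, fixed, with a 15 mm hole through its middle in which the spindle stands. Origin: centre of its underside
- spindle: steel rod, 68 mm long, 80 g, upright in the stand. Origin: centre of its foot end; z up along it. Foot 12 mm diameter from 0 to 30 mm, its lowest 6 tapering to 6 mm diameter; collar 24 mm diameter from 30 to 33; pin 12 mm diameter from 33 to 68, its top 6 tapering likewise. In the stand the foot end is 4 mm above the worktop; seated in the cutter 10 mm, with the pin's top at 78
- disc: round steel grating disc, 120 mm diameter, 4 mm thick, 200 g, lying flat, with a grey plastic hub of 36 mm diameter (38 over its ribs) on its middle, top at 48 mm. Origin: centre of the underside; z up. A round blind socket in the underside, 14 mm diameter, 38 deep, takes the pin. On the free ring its underside is 52 mm above the worktop, pressed home 44
- timer: bystander: round white kitchen timer, 66 mm across, 48 mm high; origin centre of underside
- shaker: bystander: steel shaker, 55 mm across, 86 mm high; origin centre of underside
- jar: bystander: spice jar with black cap, 41 mm across, 105 mm high; origin centre of underside
- spoon: bystander: steel spoon, 164 mm long, lying on the worktop in front of the cutter; origin centre of underside

How it is judged:
On the way, in this order (a step that is already met when the one before it is completed fails the run):
1. the spindle stands in the cutter's hole, collar down, let go of (z of spindle in the frame of base_hole below -0.0275 m and horizontal distance between spindle and base_hole below 0.004 m and angle between spindle's own z axis and vertical below 0.12 rad and contact force between the fingers and spindle below 0.1 N), for 0.2 s.
2. the disc has dropped over the spindle's pin (z of disc in the frame of base_hole below 0.02 m and horizontal distance between disc and base_hole below 0.005 m), for 0.1 s.
At the end, for the whole second after the job is handed in: The fingers hold the disc (over 2 N), touching no part of the cutter, and press it on the ring (over 3 N): ring at least 6 of 8 mm down, disc underside under 6.5 mm above the drum, within 5 mm of the hole axis, tilt under 0.06 rad; spindle in the hole within 4 mm, foot at least 27.5 mm deep (z of spindle in the frame of base_hole below -0.0275 m and horizontal distance between spindle and base_hole below 0.004 m and horizontal distance between disc and base_hole below 0.005 m and z of disc in the frame of base_hole below 0.0065 m and angle between disc's own z axis and vertical below 0.06 rad and value of joint seat above 0.006 m and contact force between disc and base above 3 N and contact force between the fingers and disc above 2 N and contact force between each of the arm, the fingers and base below 0.5 N); the arm keeps its last pose, push and grip.
It fails at once if a bystander (timer, shaker, jar or spoon) is pushed more than 3 cm from its place (distance of any of timer, shaker, jar, spoon from where it was at the start of the episode above 0.03 m).
It also fails if it takes over 54 s, if anything falls off the work surface, if the arm or the gripper's body presses on something with over 40 N, if the wrist force passes 120 N, or if a joint passes its speed limit or range.

### The arm

A 7-joint arm with a two-finger parallel gripper is mounted at the origin on a cart in front of the work surface, level with it; the furniture and walls round the work are solid. World frame = base frame: x ahead of the robot, y to its left, z up, the work surface at z = 0. Lengths are in m, angles in rad, forces in N, time in s.
With the tool pointing down it reaches from about 0.35 to 0.9 m from the base axis. Payload 8.1 kg.
Tool frame: the origin (TCP) lies midway between the tips of the shut fingers; the grasp point (between the pads) lies 19 mm behind it; z points along the fingers, y is the line along which they close (so a half turn about z gives the same grasp; the last joint's range is limited). The gripper opens to 85 mm and grips with 20 to 120 N. Pads are 22 mm wide; open, the fingers measure 114 mm over their backs; the gripper's body (76 mm by 85 mm) begins 54 mm behind the grasp point. The pads swing forward as they close: fully open they stand 13 mm farther back than shut.
Start: joints at [1.039, 0.434, 0.025, 1.573, -0.012, 1.134, -0.075], TCP at [0.26, -0.568, 0.231] pointing down, gripper open.
Joint ranges: [-2.62, 2.62], [-0.44, 2.09], [-1.27, 1.32], [0.08, 2.57], [-1.32, 4.46], [0.12, 2], [-2.74, 2.74]. Speed limits (rad/s): [2.22, 2.22, 3.01, 3.01, 3.14, 3.14, 3.14].

### API

Orientations are given as a unit quaternion [w, x, y, z].
In Python, from workcell import arm gives the robot as it stands.
- The arm moves only by the tool carry_out, never from a script. Its argument "plan" is text: rows parted by semicolons, each of 4 numbers parted by spaces: the shift along the tool's x, y, z in mm, then the turn about the tool's z in rad. In form: x y z spin; .... A call has 1 to 8 rows; each row shifts and turns the commanded pose from where the row before left it, along the tool's axes as they then stand; what a row does not reach is not made up. A row lasts 1/10 s, in which the tool goes at most 50 mm and 8.59 degrees, less where a joint would pass 70% of its speed; a pose out of reach is approached as far as the arm can. A call is refused whole if a number of a shift passes 50 or a number of a turn 0.15, either way. A call with a gripper value outside its range is refused whole. "claw" is the closure, from -1 (fully open) to 1 (shut), set as the call begins (left out, the last holds). The fingers move at their own pace and stop on an object; the grip force is fixed at half the most. Time passes only in rows, so rows that do not move let the fingers close. It gives the time, the measured TCP pose, the force, the opening and the grip force at its end, in the units of the state.
- arm.state(): the state, without advancing time (a new reading comes with each control period).
- arm.grab_frame(name): name is "side" or "top"; returns a dict with "img" (400x640x3 uint8, red, green, blue), "fov_y" (degrees; the focal length in pixels is half the picture's height over the tangent of half this angle, whatever the lens; pixels are square), "cx", "cy" (the principal point, pixels), "k1" (the pictures are not rectified: a ray, as slopes to the right and down, at radius r is drawn at 1 + k1 r^2 times it, then the intrinsics apply), "pose" (4x4, takes a point from camera to world coordinates). Camera axes: x right, y up, looking along -z (the intrinsics and any distortion apply to the point x, -y, -z); pixel columns grow to the right and rows downward; lengths in m; the calibration is good to about 2 mm. A picture is of the moment at which its call begins. There is no depth.
- arm.hand_in(): hands the job in; it is judged then, once.
The state is a dict: "clock": time; "joint_positions": joint angles; "joint_velocities": joint speeds; "joint_efforts": joint torques, N m; "position": TCP position; "eef_rot": TCP orientation; "force": force on the tool from outside, world axes, zero at the start; "torque": the same for the moment, N m; "opening": finger opening in m; "grasp_force": force on a finger pad.
Only numpy, scipy, OpenCV 4.12 (cv2) and the standard library are available. Lean on these libraries where they do the work, as an engineer would, in place of code of your own. Each camera call takes 0.05 s, during which the arm holds its last target. There are 200 camera calls.

## Working session

There is one attempt and no reset: what is moved stays moved. The work goes in short steps, Python scripts to look and compute and a tool call to move; the robot and the scene stay as the last step left them, time stands still between calls to the robot, and variables do not carry over. Pictures are saved under pics/ and viewed, at most 10 in all, crops included, and the job is handed in when it is done.

Besides the shell and the picture viewer there is one more tool, called after ">>>" as a command line: name --argument value ..., lists and objects as JSON in quotes. carry_out: Moves the arm, as the interface text tells. Its arguments: {"type":"object","properties":{"plan":{"type":"string"},"claw":{"type":"number"}},"required":["plan"]}

```bash
mkdir -p pics; cat > h.py <<'E'
import numpy as np, cv2
from workcell import arm
def snap(name,fn):
    f=arm.grab_frame(name); cv2.imwrite(fn,f["img"][:,:,::-1]); 
    np.savez(fn[:-4]+".npz",**{k:f[k] for k in f}); return f
def load(fn): return {k:v for k,v in np.load(fn).items()}
def K(f):
    F=200/np.tan(np.radians(float(f["fov_y"]))/2); return np.array([[F,0,f["cx"]],[0,F,f["cy"]],[0,0,1.]]),np.array([float(f["k1"]),0,0,0])
def pix(f,p):  # world->pixel
    P=f["pose"]; c=(np.atleast_2d(p)-P[:3,3])@P[:3,:3]; s=np.c_[c[:,0],-c[:,1]]/-c[:,2:]
    k,d=K(f); s=s*(1+d[0]*(s**2).sum(1,keepdims=True)); return s*k[0,0]+k[:2,2]
def ray(f,u,v,z): # pixel -> world at height z
    k,d=K(f); a=cv2.undistortPoints(np.array([[[u,v]]],float),k,d)[0,0]
    P=f["pose"]; D=P[:3,:3]@np.array([a[0],-a[1],-1]); o=P[:3,3]; return o+D*(z-o[2])/D[2]
E
python3 - <<'E'
from h import *
for n in("side","top"):
    f=snap(n,f"pics/{n}0.png"); print(n,f["fov_y"],f["cx"],f["cy"],f["k1"],np.round(f["pose"],3).tolist())
s=arm.state();print({k:np.round(v,3).tolist() for k,v in s.items()})
E
```

```text
side 42.079895107346964 310.8708612573526 201.87924517812132 -0.07644791548850252 [[-0.984, 0.104, -0.142, 0.361], [-0.176, -0.555, 0.813, 1.016], [0.006, 0.825, 0.565, 0.729], [0.0, 0.0, 0.0, 1.0]]
top 49.3796148522524 317.6608590242723 201.13535138677057 -0.09394861656831482 [[0.023, 0.978, -0.205, 0.352], [-1.0, 0.023, -0.003, 0.089], [0.001, 0.205, 0.979, 0.988], [0.0, 0.0, 0.0, 1.0]]
{'clock': 0.1, 'joint_positions': [1.039, 0.435, 0.025, 1.574, -0.012, 1.134, -0.075], 'joint_velocities': [0.001, -0.002, 0.001, -0.004, 0.0, -0.002, -0.001], 'joint_efforts': [0.003, -67.176, 1.029, -31.69, 0.016, 0.007, 0.0], 'position': [0.26, -0.568, 0.231], 'eef_rot': [-0.001, 0.977, 0.213, -0.0], 'force': [-1.012, 0.364, 0.241], 'torque': [0.055, -0.036, -0.037], 'grasp_force': 0.0, 'opening': 0.085}
```

View pics/top0.png

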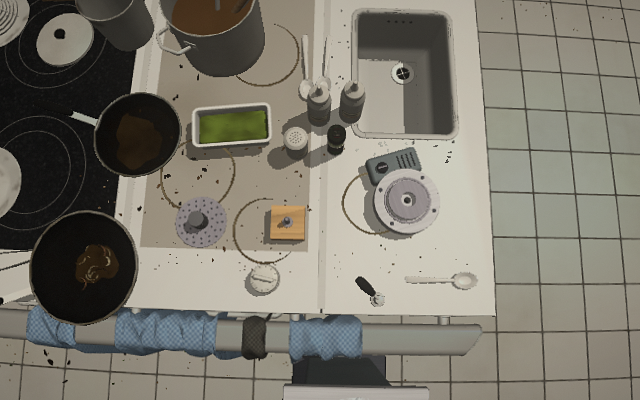

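View pics/side0.png

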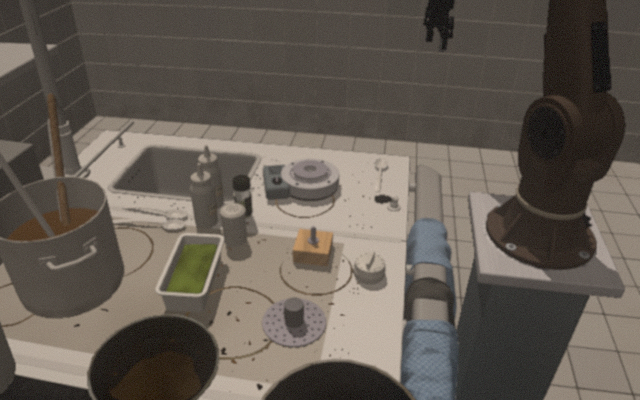

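```bash
python3 - <<'E'
from h import *
def tile(im,x,y,w,h,s):
    return cv2.resize(im[y:y+h,x:x+w],None,fx=s,fy=s,interpolation=cv2.INTER_CUBIC)
t=cv2.imread("pics/top0.png"); s=cv2.imread("pics/side0.png")
a=np.hstack([tile(t,170,190,65,60,6),tile(t,260,195,65,60,6)])
b=np.hstack([tile(t,365,145,80,100,4),tile(t,365,145,1,1,1)[:1].repeat(400,0).repeat(10,1)])
A=np.zeros((600,800,3),np.uint8)
A[:240,:260]=tile(t,170,190,65,60,4);A[:240,270:530]=tile(t,260,195,65,60,4)
A[:240,540:800]=tile(s,260,290,65,60,4)
A[250:600,:280]=tile(t,365,155,80,100,3.5)
A[250:550,290:510]=tile(s,285,215,55,75,4)
A[250:450,520:800]=tile(s,260,150,80,57,3.5)[:200]
cv2.imwrite("pics/c1.png",A)
E
```

```text
(no output)
```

View pics/c1.png

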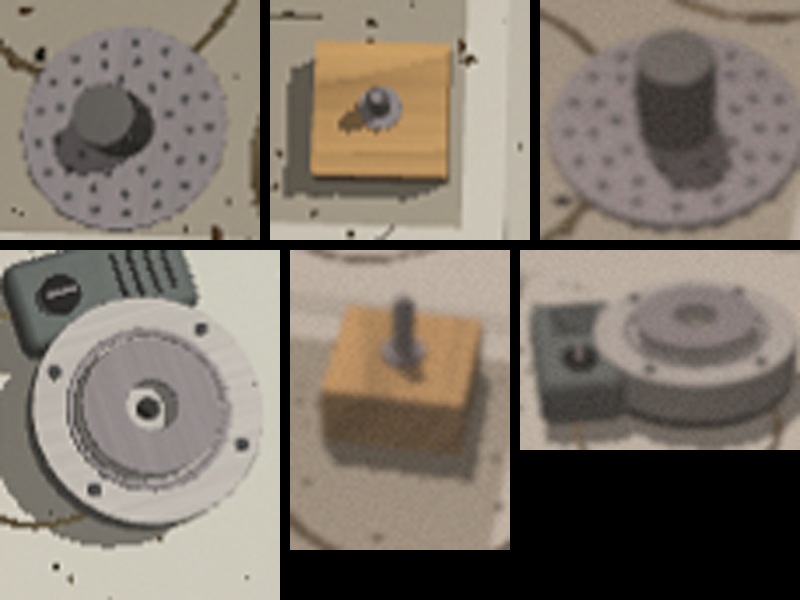

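```bash
python3 - <<'E'
from h import *
t=load("pics/top0.npz"); s=load("pics/side0.npz")
for n,f,u,v,z in [("disc rim",t,200.9,221.9,.003),("hub",t,195.9,218.4,.048),("hub",s,293.9,304.6,.048),
 ("tip",t,286.4,218.9,.072),("collar",t,286.6,221.4,.037),("stand",t,287.4,222.1,.034),("tip",s,312.9,227.1,.072),("collar",s,312.9,240.1,.037),
 ("hole",t,406.9,199.5,.04),("ring",t,407.8,199.8,.052),("drum",t,406.9,200.8,.04),("ring",s,310.2,168.2,.052),
 ("timer",t,264,277,.048),("shaker",t,294,136,.086),("jar",t,336,132,.1),("stand corner",t,260+45.5-.4,195+11-.4,.034),("stand corner",t,260+11-.4,195+10.5-.4,.034),("stand corner",t,260+10.3-.4,195+44-.4,.034)]:
    print(n,np.round(ray(f,u,v,z)*1000,1))
E
```

```text
disc rim [503.6 360.4   3. ]
hub [504.2 359.8  48. ]
hub [504.  364.4  48. ]
tip [504.1 158.   72. ]
collar [504.3 160.   37. ]
stand [503.2 158.3  34. ]
tip [504.9 161.6  72. ]
collar [504.7 161.1  37. ]
hole [ 559.5 -107.3   40. ]
ring [ 556.3 -106.8   52. ]
drum [ 556.5 -107.2   40. ]
ring [ 558.8 -107.5   52. ]
timer [381.  203.1  48. ]
shaker [686.1 147.4  86. ]
jar [692.2  55.9 100. ]
stand corner [541.5 120.1  34. ]
stand corner [540.8 197.4  34. ]
stand corner [465.5 195.6  34. ]
```

>>> carry_out --plan "0 0 0 0.143; 0 0 0 0.143; 0 0 0 0.143; 12 -36 0 0; 12 -36 0 0; 12 -36 0 0; 12 -36 0 0; 12 -36 0 0" --claw -1

```text
clock: 0.9
position: [0.32, -0.3868, 0.231]
eef_rot: [-0.0, 1.0, -0.0, -0.0]
force: [1.1, 0.0, 0.7]
opening: 0.0853
grasp_force: 0.0
```

>>> carry_out --plan "12 -36 0 0; 12 -36 0 0; 12 -36 0 0; 12 -36 0 0; 12 -36 0 0; 12 -36 0 0; 12 -36 0 0; 12 -36 0 0"

```text
clock: 1.7
position: [0.416, -0.099, 0.2312]
eef_rot: [0.0, 1.0, -0.0, -0.0]
force: [0.5, -0.3, 0.7]
opening: 0.0855
grasp_force: 0.0
```

>>> carry_out --plan "11 -32.4 0 0; 11 -32.4 0 0; 11 -32.4 0 0; 11 -32.4 0 0; 11 -32.4 0 0; 11 -32.4 0 0; 11 -32.4 0 0; 11 -32.4 0 0"

```text
clock: 2.5
position: [0.5042, 0.1599, 0.231]
eef_rot: [0.0, 1.0, -0.0, -0.0]
force: [0.5, 0.1, -0.3]
opening: 0.0855
grasp_force: 0.0
```

>>> carry_out --plan "0 0 40 0; 0 0 40 0; 0 0 20 0; 0 0 0 0"

```text
clock: 2.9
position: [0.5018, 0.1577, 0.1283]
eef_rot: [0.001, 1.0, 0.0, -0.003]
force: [-0.3, 0.8, -0.4]
opening: 0.0855
grasp_force: 0.0
```

```bash
python3 - <<'E'
from h import *
print(arm.state()["position"])
A=[]
for n in("side","top"):
    f=snap(n,f"pics/{n}1.png")
    p=pix(f,[.504,.16,.08])[0].astype(int); im=f["img"][:,:,::-1][p[1]-50:p[1]+50,p[0]-50:p[0]+50]
    A.append(cv2.resize(im,None,fx=4,fy=4,interpolation=cv2.INTER_CUBIC)); print(n,p-50)
cv2.imwrite("pics/c2.png",np.hstack(A))
E
```

```text
[0.50181889 0.15774271 0.12827593]
side [263 173]
top [235 168]
```

View pics/c2.png

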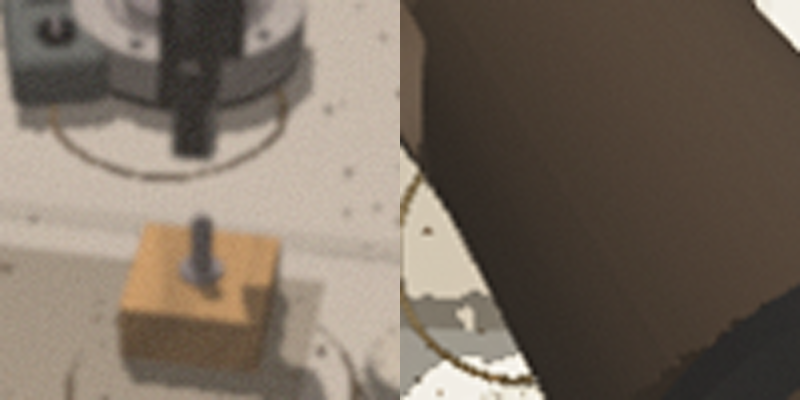

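>>> carry_out --plan "0 0 0 0; 0 0 0 0"

```text
clock: 3.2
position: [0.505, 0.159, 0.1327]
eef_rot: [-0.0, 1.0, -0.0, 0.001]
force: [0.1, 0.3, 1.1]
opening: 0.0854
grasp_force: 0.0
```

>>> carry_out --plan "0 0 20 0; 0 0 20 0; 0 0 20 0; 0 0 12 0; 0 0 7 0; 0 0 3 0; 0 0 0 0; 0 0 0 0"

```text
clock: 4.0
position: [0.5045, 0.1589, 0.05]
eef_rot: [-0.0, 1.0, -0.0, 0.001]
force: [-1.2, 1.1, 0.3]
opening: 0.0854
grasp_force: 0.0
```

>>> carry_out --plan "0 0 0 0; 0 0 0 0; 0 0 0 0; 0 0 0 0; 0 0 0 0; 0 0 0 0; 0 0 0 0; 0 0 0 0" --claw 1

```text
clock: 4.8
position: [0.5041, 0.1588, 0.0495]
eef_rot: [0.0, 1.0, -0.0, 0.0]
force: [-1.9, 0.6, 4.4]
opening: 0.0097
grasp_force: 58.7
```

>>> carry_out --plan "0 0 0 0; 0 0 0 0; 0 0 0 0; 0 -1 3 0; 0 0 3 0; 0 0 0 0; 0 0 0 0" --claw -0.5

```text
clock: 5.5
position: [0.5039, 0.1597, 0.0431]
eef_rot: [0.0, 1.0, -0.0, -0.0]
force: [0.4, 0.6, -0.4]
opening: 0.064
grasp_force: 0.0
```

>>> carry_out --plan "0 0 0 0; 0 0 0 0; 0 0 0 0; 0 0 0 0; 0 0 0 0; 0 0 0 0; 0 0 0 0" --claw 1

```text
clock: 6.2
position: [0.5041, 0.1597, 0.0435]
eef_rot: [-0.0, 1.0, -0.0, 0.0]
force: [-0.7, -0.2, 5.0]
opening: 0.0095
grasp_force: 58.6
```

>>> carry_out --plan "0 0 -10 0; 0 0 -20 0; 0 0 -25 0; 0 0 -25 0; 0 0 -20 0; 0 0 -10 0; 0 0 0 0; 0 0 0 0"

```text
clock: 7.0
position: [0.5037, 0.1594, 0.1527]
eef_rot: [0.0, 1.0, -0.0, -0.0]
force: [0.0, 0.2, -1.4]
opening: 0.0097
grasp_force: 58.6
```

```bash
python3 - <<'E'
from h import *
s=arm.state();print(s["position"],s["force"],s["opening"])
f=snap("side","pics/side2.png")
p=pix(f,[.504,.16,.14])[0].astype(int); im=f["img"][:,:,::-1][p[1]-50:p[1]+50,p[0]-50:p[0]+50]
print(p-50); cv2.imwrite("pics/c3.png",cv2.resize(im,None,fx=5,fy=5,interpolation=cv2.INTER_CUBIC))
E
```

```text
[0.50369973 0.15941736 0.15271149] [ 0.00181397  0.17505687 -1.41627959] 0.009728641194503116
[263 149]
```

View pics/c3.png

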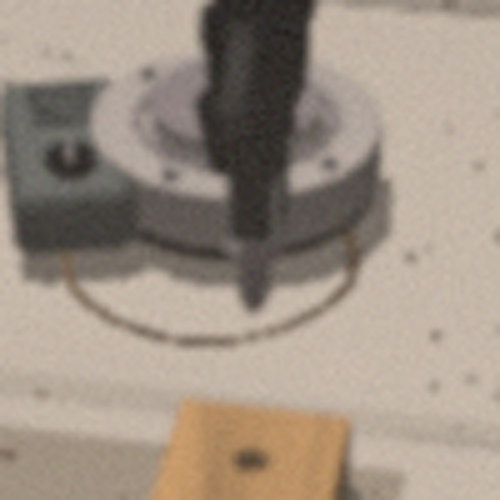

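>>> carry_out --plan "4 20 0 0; 7 36 0 0; 7 36 0 0; 8 40 0 0; 8 40 0 0; 7.3 37.5 0 0; 7 36 0 0; 5 22 0 0"

```text
clock: 7.85
position: [0.5565, -0.1115, 0.1518]
eef_rot: [0.001, 1.0, -0.002, -0.001]
force: [-0.4, 0.9, -0.5]
opening: 0.0097
grasp_force: 58.6
```

>>> carry_out --plan "0 0 0 0; 0 0 20 0; 0 0 12 0; 0 0 0 0; 0 0 0 0; 0 0 0 0"

```text
clock: 8.45
position: [0.5576, -0.1074, 0.1218]
eef_rot: [0.0, 1.0, 0.0, 0.0]
force: [0.0, 0.3, -1.7]
opening: 0.01
grasp_force: 58.6
```

```bash
python3 - <<'E'
from h import *
s=arm.state();print(s["position"],s["force"],s["opening"])
g=load("pics/side2.npz"); print("expected foot",pix(g,[.504,.16,.113]),"saw 313.8 209.6")
A=[]
for n in("side","top"):
    f=snap(n,f"pics/{n}3.png")
    p=pix(f,[.5575,-.107,.07])[0].astype(int); im=f["img"][:,:,::-1][p[1]-40:p[1]+40,p[0]-40:p[0]+40]
    A.append(cv2.resize(im,None,fx=5,fy=5,interpolation=cv2.INTER_CUBIC)); print(n,p-40)
cv2.imwrite("pics/c4.png",np.hstack(A))
E
```

```text
[ 0.55762216 -0.10742531  0.12178625] [ 0.03454643  0.32356011 -1.68119838] 0.010012846638403516
expected foot [[313.62686456 210.71294725]] saw 313.8 209.6
side [270 122]
top [369 157]
```

View pics/c4.png

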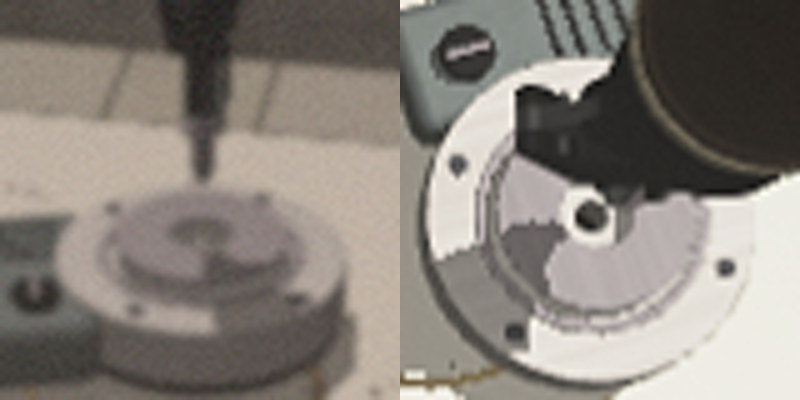

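```bash
python3 - <<'E'
from h import *
f=load("pics/side3.npz");t=load("pics/top3.npz")
print(ray(f,310.2,157.2,.082),ray(f,309.6,168.0,.052),pix(f,[[.5576,-.1074,.082],[.5575,-.107,.052],[.5595,-.107,.052]]))
for q in ((458,163),(725,268),(515,333)):print(ray(t,369+(q[0]-400)/5-.4,157+q[1]/5-.4,.04))
for q in ((113,208),(262,199),(297,299),(136,310)):print(ray(f,270+q[0]/5-.4,122+q[1]/5-.4,.04))
E
```

```text
[ 0.55960516 -0.11105908  0.082     ] [ 0.56048612 -0.10815145  0.052     ] [[310.72802612 157.97851227]
 [310.67425122 168.33783083]
 [309.90088951 168.2635698 ]]
[ 0.58174758 -0.04741535  0.04      ]
[ 0.5364891  -0.16700051  0.04      ]
[ 0.50511353 -0.07224733  0.04      ]
[ 0.61343245 -0.14397739  0.04      ]
[ 0.53783294 -0.16785264  0.04      ]
[ 0.50495714 -0.07273811  0.04      ]
[ 0.58172274 -0.04793303  0.04      ]
```

>>> carry_out --plan "1.6 0 8 0; 0 0 15 0; 0 0 12 0; 0 0 5 0; 0 0 3 0; 0 0 3 0; 0 0 0 0"

```text
clock: 9.25
position: [0.5589, -0.1078, 0.0752]
eef_rot: [0.0, 1.0, -0.0, 0.0]
force: [-0.1, -0.4, -0.7]
opening: 0.0095
grasp_force: 58.6
```

>>> carry_out --plan "0 0 3 0; 0 0 3 0; 0 0 3 0; 0 0 3 0; 0 0 3 0; 0 0 3 0; 0 0 0 0; 0 0 0 0"

```text
clock: 10.05
position: [0.5589, -0.1078, 0.0573]
eef_rot: [-0.0, 1.0, -0.0, -0.0]
force: [0.1, 0.4, -1.0]
opening: 0.0101
grasp_force: 58.6
```

>>> carry_out --plan "0 0 0 0; 0 0 0 0; 0 0 0 0; 0 0 0 0; 0 0 0 0; 0 0 0 0" --claw -1

```text
clock: 10.65
position: [0.5589, -0.1079, 0.0574]
eef_rot: [0.0, 1.0, -0.0, 0.0]
force: [0.6, 0.3, -0.1]
opening: 0.0856
grasp_force: 0.0
```

>>> carry_out --plan "0 0 -20 0; 0 0 -40 0; 0 0 -40 0; 0 0 -30 0; 0 -30 0 0; -5 -40 0 0; -5 -40 0 0; -5 -40 0 0"

```text
clock: 11.45
position: [0.5436, 0.0435, 0.1875]
eef_rot: [0.0, 1.0, -0.0, 0.0]
force: [0.3, 0.8, 0.1]
opening: 0.0855
grasp_force: 0.0
```

>>> carry_out --plan "-5 -40 0 0; -5 -40 0 0; -5 -40 0 0; -5 -40 0 0; -5 -40 0 0; -5 -40 0 0; -5 -40 0 0; 0 0 0 0"

```text
clock: 12.25
position: [0.5062, 0.3293, 0.1875]
eef_rot: [-0.002, 1.0, 0.004, -0.001]
force: [-0.2, 0.5, -1.0]
opening: 0.0857
grasp_force: 0.0
```

```bash
python3 - <<'E'
from h import *
s=arm.state();print(s["position"],s["force"],s["opening"])
A=[]
for n in("side","top"):
    f=snap(n,f"pics/{n}4.png"); print(n,pix(f,[[.5593,-.1075,.078],[.5593,-.1075,.072],[.5593,-.1075,.043]]))
    p=pix(f,[.5575,-.107,.07])[0].astype(int); im=f["img"][:,:,::-1][p[1]-40:p[1]+40,p[0]-40:p[0]+40]
    A.append(cv2.resize(im,None,fx=5,fy=5,interpolation=cv2.INTER_CUBIC)); print(n,p-40)
cv2.imwrite("pics/c5.png",np.hstack(A))
E
```

```text
[0.50619498 0.32931991 0.18748248] [-0.23016639  0.54569504 -1.03746141] 0.08572898564235006
side [[310.06184696 159.28218658]
 [310.05046584 161.35095809]
 [309.99628943 171.2050539 ]]
side [270 122]
top [[410.55255714 195.91376915]
 [409.97269549 196.514364  ]
 [407.26762284 199.31530031]]
top [369 157]
```

View pics/c5.png

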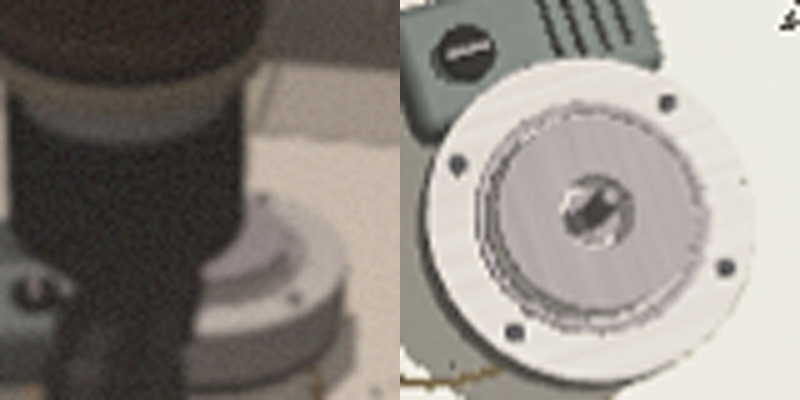

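>>> carry_out --plan "-2.5 -19 0 0; -2.5 -19.7 0 0; 0 0 15 0; 0 0 30 0; 0 0 35 0; 0 0 20 0; 0 0 0 0; 0 0 0 0"

```text
clock: 13.15
position: [0.5047, 0.3598, 0.0877]
eef_rot: [0.0, 1.0, -0.001, 0.0]
force: [0.1, -0.2, -0.3]
opening: 0.0853
grasp_force: 0.0
```

```bash
python3 - <<'E'
from h import *
s=arm.state();print(s["position"],s["force"],s["opening"])
A=[]
for n in("side","top"):
    f=snap(n,f"pics/{n}5.png")
    p=pix(f,[.504,.361,.05])[0].astype(int); im=f["img"][:,:,::-1][p[1]-40:p[1]+40,p[0]-40:p[0]+40]
    A.append(cv2.resize(im,None,fx=5,fy=5,interpolation=cv2.INTER_CUBIC)); print(n,p-40)
cv2.imwrite("pics/c6.png",np.hstack(A))
E
```

```text
[0.50471791 0.359769   0.08772505] [ 0.14845934 -0.17659847 -0.31566492] 0.08528690008573656
side [254 262]
top [155 178]
```

View pics/c6.png

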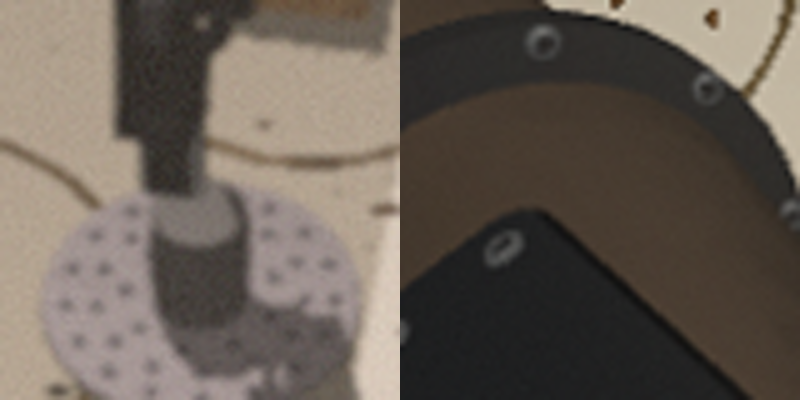

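>>> carry_out --plan "0 -1 18 0; 0 0 20 0; 0 0 18 0; 0 0 10 0; 0 0 5 0; 0 0 2.5 0; 0 0 0 0; 0 0 0 0"

```text
clock: 14.05
position: [0.5044, 0.3623, 0.0146]
eef_rot: [-0.0, 1.0, -0.0, 0.0]
force: [0.3, 0.1, 0.3]
opening: 0.0852
grasp_force: 0.0
```

>>> carry_out --plan "0 0 0 0; 0 0 0 0; 0 0 0 0; 0 0 0 0; 0 0 0 0; 0 0 0 0; 0 0 0 0" --claw 1

```text
clock: 14.75
position: [0.5041, 0.3619, 0.0142]
eef_rot: [-0.0, 1.0, -0.0, 0.0]
force: [-0.5, -1.2, 6.0]
opening: 0.0349
grasp_force: 59.8
```

>>> carry_out --plan "0 0 -6 0; 0 0 -20 0; 0 0 -30 0; 0 0 -35 0; 0 0 -30 0; 0 0 -15 0; 0 0 0 0; 0 0 0 0"

```text
clock: 15.55
position: [0.5036, 0.3613, 0.1486]
eef_rot: [0.001, 1.0, -0.0, -0.0]
force: [-0.2, -0.1, -2.3]
opening: 0.0348
grasp_force: 60.0
```

```bash
python3 - <<'E'
from h import *
s=arm.state();print(s["position"],s["force"],s["torque"],s["opening"])
A=[]
for n in("side","top"):
    f=snap(n,f"pics/{n}6.png")
    p=pix(f,[.504,.361,.15])[0].astype(int); im=f["img"][:,:,::-1][p[1]-50:p[1]+50,p[0]-50:p[0]+50]
    A.append(cv2.resize(im,None,fx=4,fy=4,interpolation=cv2.INTER_CUBIC)); print(n,p-50)
cv2.imwrite("pics/c7.png",np.hstack(A))
E
```

```text
[0.503594   0.3613064  0.14857462] [-0.15763173 -0.06193432 -2.26646395] [ 0.01006163 -0.02849306  0.01978029] 0.034832261901394955
side [243 210]
top [131 159]
```

View pics/c7.png

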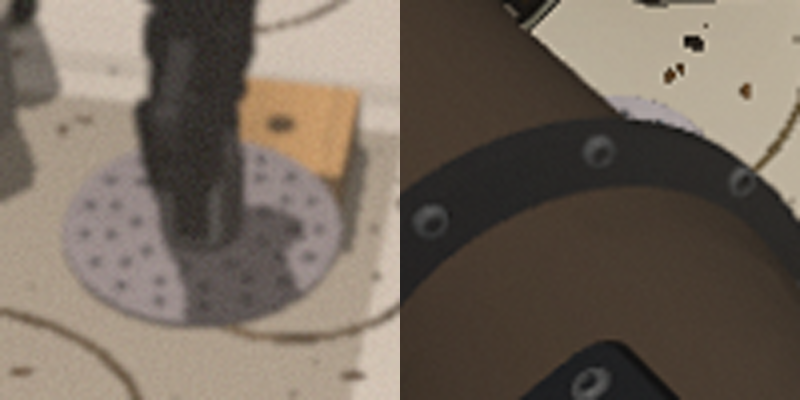

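>>> carry_out --plan "2 20 0 0; 4 38 0 0; 5 42 0 0; 5 42 0 0; 5 42 0 0; 5 42 0 0; 5 42 0 0; 5 42 0 0"

```text
clock: 16.45
position: [0.5391, 0.05, 0.1484]
eef_rot: [0.0, 1.0, -0.0, -0.001]
force: [0.9, 1.0, -2.5]
opening: 0.0347
grasp_force: 60.2
```

>>> carry_out --plan "5 42 0 0; 5 42 0 0; 5 40 0 0; 4 34.5 0 0; 0 0 0 0; 0 0 0 0; 0 0 0 0; 0 0 0 0"

```text
clock: 17.25
position: [0.5587, -0.105, 0.1494]
eef_rot: [-0.0, 1.0, 0.001, -0.0]
force: [-0.8, -0.1, -2.6]
opening: 0.0346
grasp_force: 60.3
```

```bash
python3 - <<'E'
from h import *
s=arm.state();print(s["position"],s["force"],s["torque"],s["opening"])
f=load("pics/side6.npz");print("disc in hand",ray(f,293.2,268.1,.137))
A=[]
for n in("side","top"):
    f=snap(n,f"pics/{n}7.png")
    p=pix(f,[.559,-.108,.12])[0].astype(int); im=f["img"][:,:,::-1][p[1]-50:p[1]+50,p[0]-50:p[0]+50]
    A.append(cv2.resize(im,None,fx=4,fy=4,interpolation=cv2.INTER_CUBIC)); print(n,p-50)
cv2.imwrite("pics/c8.png",np.hstack(A))
E
```

```text
[ 0.5586644  -0.10497411  0.14938155] [-0.8091608  -0.08286175 -2.58245274] [ 0.01988361 -0.01490497  0.00704102] 0.0345702949831967
disc in hand [0.50367484 0.36586195 0.137     ]
side [260  94]
top [365 141]
```

View pics/c8.png

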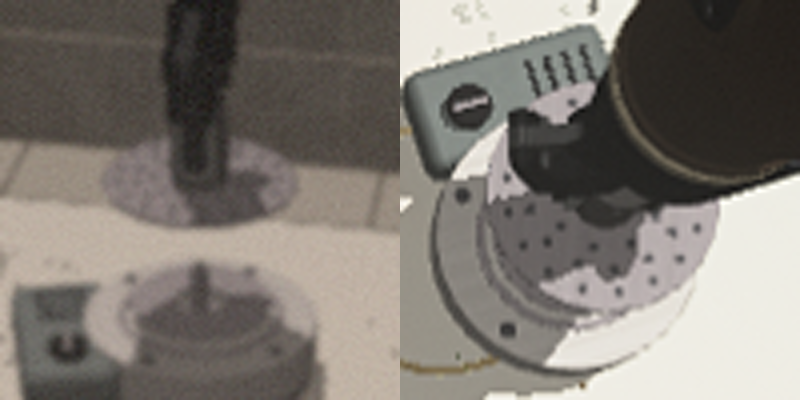

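>>> carry_out --plan "0 0.7 10 0; 0 0 20 0; 0 0 15 0; 0 0 5 0; 0 0 0 0; 0 0 0 0; 0 0 0 0"

```text
clock: 18.05
position: [0.5595, -0.1073, 0.1006]
eef_rot: [0.0, 1.0, -0.0, 0.001]
force: [-0.7, 0.0, -2.0]
opening: 0.0343
grasp_force: 60.3
```

Pin tip is about 9 mm under the socket; going down in small steps.

>>> carry_out --plan "0 0 4 0; 0 0 4 0; 0 0 3 0; 0 0 3 0; 0 0 2 0; 0 0 0 0; 0 0 0 0"

```text
clock: 18.75
position: [0.5589, -0.1073, 0.0838]
eef_rot: [-0.0, 1.0, -0.0, -0.0]
force: [0.7, 0.1, -1.4]
opening: 0.0347
grasp_force: 60.3
```

>>> carry_out --plan "0 0 4 0; 0 0 4 0; 0 0 4 0; 0 0 3 0; 0 0 2 0; 0 0 0 0; 0 0 0 0"

```text
clock: 19.45
position: [0.5589, -0.1073, 0.0668]
eef_rot: [0.0, 1.0, -0.0, 0.0]
force: [-0.8, 0.7, -1.8]
opening: 0.0347
grasp_force: 60.4
```

>>> carry_out --plan "0 0 2 0; 0 0 2 0; 0 0 1.5 0; 0 0 1.5 0; 0 0 1 0; 0 0 0 0; 0 0 0 0; 0 0 0 0"

```text
clock: 20.25
position: [0.5592, -0.1073, 0.0592]
eef_rot: [0.0, 1.0, -0.0, 0.0]
force: [-1.9, -0.1, 6.0]
opening: 0.0346
grasp_force: 60.9
```

>>> carry_out --plan "0 0 0.5 0; 0 0 0.5 0; 0 0 0.5 0; 0 0 0 0; 0 0 0 0; 0 0 0 0"

```text
clock: 20.85
position: [0.5592, -0.1073, 0.0581]
eef_rot: [0.0, 1.0, -0.0, 0.0]
force: [-2.8, 0.4, 11.3]
opening: 0.0348
grasp_force: 61.8
```

```bash
python3 - <<'E'
from h import *
s=arm.state();print(s["position"],s["force"],s["opening"]); print(arm.hand_in())
E
```

```text
[ 0.55921556 -0.10734593  0.05811214] [-2.81970489  0.43826441 11.31525627] 0.03476890327874729
the job is handed in; nothing more can be done
None
```

The job is handed in: the spindle stands in the cutter's hole, and the hand still holds the disc over it, pressed down (about 13 N against the ring, its underside about 44 mm above the worktop by the arm's readings). I did not check the final pose with a picture, and hand-in returned no verdict.

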